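# Nip a celluloid pen cap endwise in the sliding vise

## Task

The crown of the marbled blue pen cap has just been cemented and must set under light pressure: take the cap from the cork block, lay it lengthwise in the vise's V cradle and let go of it. Then slide the vise's jaw up so that the cap is held end to end between the two cork pads with at least 4 N when you have let go, and never squeeze it with more than 18 N. Leave the other things on the ledge alone.

Things in the scene. Friction and masses are not known exactly. Their poses are not given: they have to be found in the camera images.
- cap: marbled blue pen cap, a plain cylinder 24 mm in diameter and 90 mm long (with a thin brass clip that is only for looks), 45 g, lying level in the two V saddles of the cork block. Origin at its middle on its axis; x along its axis, z across. Either end may face either way in the vise.
- cork_block: cork nib block, fixed: base 120 x 66 x 14 mm with two V saddles 12 mm thick, centred 31 mm either side of the middle (50 mm free between them); the cap's axis lies 44 mm above the table. Origin at the middle of its underside, x along the cap.
- vise: cast-iron vise, fixed: bed 290 x 72 mm, 24 mm high, x = -175 to +115 mm, four lugs. Origin on the table under the middle of the cradle; x is the direction in which the jaw closes, z up. The V cradle is two V yokes 8 mm thick at x = -25 and +25 mm, tops 83 mm high, 35 mm wide; 42 mm free between them down to the bed.
- back (a point): fixed point of the vise 52 mm ahead of the cradle's middle, about where the back jaw's round cork pad (22 mm, on the cap's axis) has its face. The back jaw is 50 mm wide, 102 mm high; it is set differently each time: the true face is up to 5 mm either side of this point along x, not measured, to be felt by the rising force. The pad is sprung, about 4 N per mm, 8 mm travel.
- cradle (a point): middle of the cradle on the axis of a cap lying in it, 78 mm above the table; axes as the vise's. The laid cap touches neither pad if its middle lies at x = -15 to 0 mm from here.
- slide (a joint): travel of the sliding jaw along the vise's +x, in m: 0 fully open, 0.085 at the end of its slide, starts between 0 and 0.02. It drags with about 8 N of dry friction and stays where it is left (it can therefore hold about 8 N by itself); pushing it takes this drag plus the squeeze on the cap.
- jaw: the sliding jaw, cast iron, with a round cork pad 22 mm in diameter on its front at the height of the cap's axis. Origin on the table plane under the middle of its handle, 25 mm behind the pad's face; x towards the cap. With the joint at 0 the pad's face is at x = -105 mm in the vise's frame.
- jaw_grip (a point): middle of the jaw's upright handle, a steel bar 20 mm (along the slide) x 16 mm (across) standing on the sliding jaw from 96 to 140 mm above the table; this point is 125 mm high, 25 mm behind the pad's face; axes as the vise's. The jaw below the handle is 50 mm wide and 24 mm thick, its front 8 mm behind the pad's face.
- punch: bronze knock-out punch, 160 mm long, 14 mm thick, lying beside the cork block; leave alone. Origin at its middle on the table.
- tweezers: brass tweezers, 140 mm long, 8 mm high, lying beside the vise; leave alone. Origin at its middle on the table.
- nib_tray: walnut-brown bakelite tray with four compartments, 70 x 180 x 22 mm; leave alone. Origin at its middle on the table.
- ink_bottle: squat round ink bottle, 56 mm wide, 65 mm high; leave alone. Origin at its middle on the table.
- barrel: black pen barrel lying down, 18 mm thick, 120 mm long, brass band; leave alone. Origin at its middle on the table.
- mallet: small hammer with cherry handle and brass head, lying down; leave alone. Origin at its middle on the table.

How it is judged (in metres and radians):
On the way, in this order (a step that is already met when the one before it is completed fails the run):
1. the cap lies in the V cradle, let go, within 4 mm of its axis sideways and in height, its middle within 22 mm of the cradle's, not yet touched by the sliding jaw (y of cap in the frame of cradle between -0.004 and 0.004 m and z of cap in the frame of cradle between -0.004 and 0.004 m and x of cap in the frame of cradle between -0.022 and 0.022 m and angle between the x axis of cap and the x axis of cradle, either way round below 0.07 rad and contact force between the fingers and cap below 0.1 N and contact force between jaw and cap below 0.2 N), for 0.3 s.
2. the sliding jaw's pad squeezes the cap with at least 4 N, the fingers off the cap (contact force between jaw and cap above 4 N and contact force between the fingers and cap below 0.1 N), for 0.3 s.
At the end, for the whole second after the job is handed in: The cap still lies in the cradle (within 4 mm of its axis, in line within 4 degrees, middle within 22 mm of the cradle's middle), at rest, held between the pads with at least 4 N by the vise alone, the robot touching nothing (all of step 2 and y of cap in the frame of cradle between -0.004 and 0.004 m and z of cap in the frame of cradle between -0.004 and 0.004 m and x of cap in the frame of cradle between -0.022 and 0.022 m and angle between the x axis of cap and the x axis of cradle, either way round below 0.07 rad and linear speed of cap below 0.01 m/s and velocity of joint slide between -0.005 and 0.005 m/s).
It fails at once if the sliding jaw squeezes the cap with more than 18 N (contact force between jaw and cap above 18 N).
It fails at once if the cap is dropped on or pressed against the vise with more than 30 N (contact force between cap and vise above 30 N).
It fails at once if another thing on the ledge (punch, tweezers, tray, ink bottle, barrel, hammer) is moved more than 30 mm (distance of any of punch, tweezers, nib_tray, ink_bottle, barrel, mallet from where it was at the start of the episode above 0.03 m).
It also fails if it takes over 72 s, if anything falls off the work surface, if the arm or the gripper's body presses on something with over 40 N, if the wrist force passes 120 N, or if a joint passes its speed limit or range.

## Robot

A 7-joint arm with a two-finger parallel gripper is mounted at the origin on the work surface. World frame = base frame: x ahead of the robot, y to its left, z up, the work surface at z = 0. Lengths are in m, angles in degrees, forces in N, time in s.
With the tool pointing down it reaches from about 0.4 to 0.85 m from the base axis. Payload 4.5 kg.
Tool frame: the origin (TCP) lies on the centre line of the jaws, within the pads' length; the fingertips stand 17 mm ahead of it and the grasp point (between the pads) lies 2 mm behind it (r.tip_reach is the distance from the TCP to the fingertips, in m); z points along the fingers, y is the line along which they close (so a half turn about z gives the same grasp; the last joint's range is limited). The gripper opens to 85 mm and grips with 20 to 120 N. Pads are 22 mm wide; open, the fingers measure 114 mm over their backs; the gripper's body (76 mm by 85 mm) begins 54 mm behind the grasp point. The pads swing forward as they close: fully open they stand 13 mm farther back than shut.
Start: joints at [-73.522, 39.483, -11.15, 89.685, 9.013, 51.709, -12.324], TCP at [0.157, 0.605, 0.227] pointing down, gripper open.
Joint ranges: [-172.22, 172.22], [-26.19, 119.32], [-84.43, 86.54], [7.71, 146.69], [-57.33, 237.33], [2.42, 119.75], [-152.13, 152.13]. Speed limits (degrees/s): [147.25, 147.25, 180, 180, 180, 180, 180].

## Interface

Orientations are given as [roll, pitch, yaw] about the fixed x, y, z axes, in that order (R = Rz(yaw) Ry(pitch) Rx(roll)).
In Python, from rig import r gives the robot as it stands. The module is installed in compiled form; this text tells all that it offers.
- The arm moves only by the tool send_rows, never from a script. Its argument "rows" is a list of rows, each a list of 3 entries, a list of its own where there are three numbers: the opening, from -1 (shut) to 1 (fully open), then the shift along the tool's x, y, z in m, then the turn about the tool's z in degrees. In form: [[grip, [x, y, z], yaw], ...]. A call has 1 to 5 rows; each row shifts and turns the commanded pose from where the row before left it, along the tool's axes as they then stand; what a row does not reach is not made up. A row lasts 1/10 s, in which the tool goes at most 50 mm and 8.59 degrees, less where a joint would pass 70% of its speed; a pose out of reach is approached as far as the arm can. A call with a gripper value outside its range is refused whole. The fingers move at their own pace and stop on an object; the grip force is fixed at half the most. Time passes only in rows, so rows that do not move let the fingers close. It gives the time, the measured TCP pose, the force, the opening and the grip force at its end, in the units of the state.
- r.observe(): the state, without advancing time (a new reading comes with each control period).
- r.get_image(name): name is "scene" or "top" or "wrist"; returns (picture, depth): 420x560x3 uint8, red, green, blue; 420x560 float32, m along the optical axis (not along the pixel's ray), 0 where there is no reading.
- r.calibration(name): a dict with "fx", "fy", "cx", "cy" (pixels), "k1" (the pictures are not rectified: a ray, as slopes to the right and down, at radius r is drawn at 1 + k1 r^2 times it, then the intrinsics apply), "xyz" and "rotation" of the camera in the world. Camera axes: x right, y up, looking along -z (the intrinsics and any distortion apply to the point x, -y, -z); pixel columns grow to the right and rows downward; lengths in m; the calibration is good to about 2 mm. A picture is of the moment at which its call begins: read the wrist's pose just before it. calibration takes no time and is no camera call; for the wrist camera it gives the pose at the moment of the call.
- r.sign_off(): hands the job in; it is judged then, once.
The state is a dict: "time_s": time; "joint_positions": joint angles; "joint_vel": joint speeds; "joint_efforts": joint torques, N m; "position": TCP position; "tcp_rot": TCP orientation; "contact_force": force on the tool from outside, world axes, zero at the start; "torque": the same for the moment, N m; "width": finger opening in m; "grip_force": force on a finger pad.
Only numpy, scipy, OpenCV 4.12 (cv2) and the standard library are available. Lean on these libraries where they do the work, as an engineer would, in place of code of your own. Each camera call takes 0.05 s, during which the arm holds its last target. There are 200 camera calls.

## Working session

There is one attempt and no reset: what is moved stays moved. The work goes in short steps, Python scripts to look and compute and a tool call to move; the robot and the scene stay as the last step left them, time stands still between calls to the robot, and variables do not carry over. Pictures are saved under pics/ and viewed, at most 10 in all, crops included, and the job is handed in when it is done.

Besides the shell and the picture viewer there is one more tool, called after "Request:" as a command line: name --argument value ..., lists and objects as JSON in quotes. send_rows: Moves the arm, as the interface text tells. Its arguments: {"type":"object","properties":{"rows":{"type":"array","items":{"type":"array"}}},"required":["rows"]}

```bash
mkdir -p pics; cat > h.py <<'E'
import numpy as np, cv2
from rig import r
def snap(n,f):
    c=r.calibration(n); p,d=r.get_image(n); cv2.imwrite('pics/'+f+'.png',p[:,:,::-1]); np.savez('pics/'+f,p=p,d=d,**{k:np.array(v) for k,v in c.items()}); return p,d,c
def load(f): 
    z=np.load('pics/'+f+'.npz'); return z['p'],z['d'],z
def rot(c):
    R=np.array(c['rotation'],float)
    if R.shape!=(3,3):
        from scipy.spatial.transform import Rotation as S
        R=S.from_euler('xyz',R,degrees=True).as_matrix()
    return R
def rays(c,uv):
    uv=np.asarray(uv,float).reshape(-1,2)
    x=(uv-[c['cx'],c['cy']])/[c['fx'],c['fy']]
    s=x.copy()
    for _ in range(20): s=x/(1+c['k1']*(s**2).sum(1,keepdims=True))
    return np.c_[s[:,0],-s[:,1],-np.ones(len(s))]@rot(c).T
def plane(c,uv,z):
    d=rays(c,uv); o=np.array(c['xyz']); return o+d*((z-o[2])/d[:,2])[:,None]
def cloud(c,d,uv):
    uv=np.asarray(uv); return np.array(c['xyz'])+rays(c,uv)*d[uv[:,1],uv[:,0]][:,None]
E
python3 - <<'E'
from h import *
print(r.observe())
for n in('top','scene'):
    p,d,c=snap(n,n); print(n,c,(d>0).mean())
E
```

```text
{'time_s': 0.0, 'joint_positions': array([-73.52173345,  39.53375895, -11.14278678,  89.74597166,
         9.01142634,  51.710639  , -12.32419427]), 'joint_vel': array([ 0.0315405 ,  0.03164093, -0.04551426, -0.11450271, -0.05098383,
        0.00829576,  0.00765338]), 'joint_efforts': array([ 4.95185104e-04, -5.39624906e+01, -1.26668919e+00, -1.58538061e+01,
        9.00949293e-03,  9.56898410e-03,  1.11618021e-05]), 'position': array([0.15682395, 0.60430737, 0.22637178]), 'tcp_rot': array([-1.79891592e+02,  8.42676707e-03,  1.65461113e+02]), 'contact_force': array([-0.13612038,  1.12384758,  0.33245018]), 'torque': array([-0.06251694, -0.02704617,  0.02314237]), 'grip_force': 0.0, 'width': 0.08544105438669744}
top {'fx': 402.6855726526429, 'fy': 402.6855726526429, 'cx': 282.60463215689754, 'cy': 209.9561306838128, 'k1': -0.08692408049382716, 'xyz': array([3.67620734e-01, 7.68039228e-04, 1.11722464e+00]), 'rotation': array([  8.5000608 ,   1.28652231, -90.06207796])} 0.9958035714285715
scene {'fx': 524.2540312682314, 'fy': 524.2540312682314, 'cx': 278.57904565737766, 'cy': 209.81405623789695, 'k1': -0.18968453141671707, 'xyz': array([1.55030148, 0.01443484, 0.83089647]), 'rotation': array([54.64038528,  1.18389859, 90.73446362])} 0.9953486394557823
```

View pics/top.png

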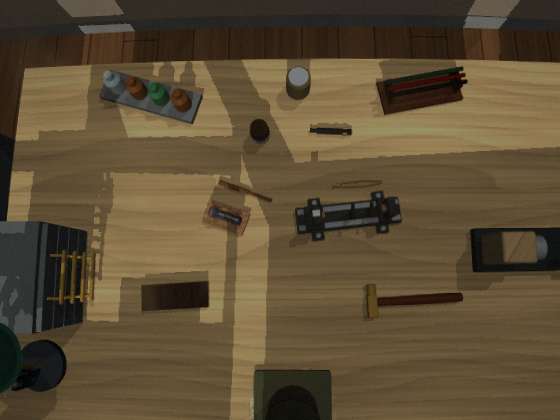

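View pics/scene.png

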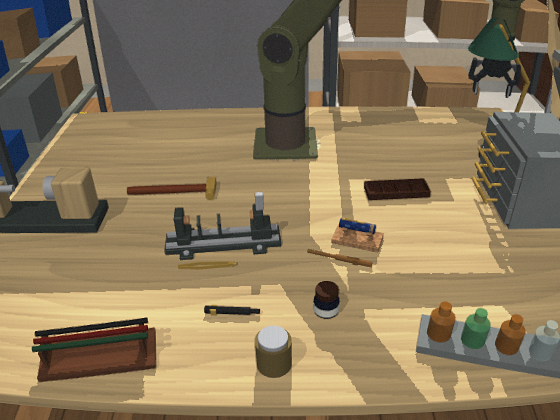

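The top view shows the cap on its cork block at about (226,215). The vise runs from (297,218) to (400,208), with the light handle at (317,213) on the left and the back jaw at (383,210), so the jaw closes to the right (about -y in the world). The scene view agrees.

```bash
python3 - <<'E'
from h import *
for n in('top','scene'):
    p,d,c=load(n)
    hsv=cv2.cvtColor(p,cv2.COLOR_RGB2HSV)
    m=cv2.inRange(hsv,(105,90,30),(135,255,255))
    k,l,s,cen=cv2.connectedComponentsWithStats(m)
    for i in range(1,k):
        if s[i,4]>40: print(n,'blue',s[i],cen[i])
    box={'top':(200,200,255,240),'scene':(325,210,385,245)}[n]
    b=np.zeros_like(m); b[box[1]:box[3],box[0]:box[2]]=1
    ys,xs=np.nonzero((m>0)&(b>0)); uv=np.c_[xs,ys]
    P=cloud(c,d,uv); e=cv2.minAreaRect(P[:,:2].astype(np.float32)); print('cap cloud',len(P),P.mean(0),P.max(0),e)
    # cloud of vise
    vb={'top':(285,185,410,245),'scene':(155,185,290,265)}[n]
    g=np.array([(x,y) for y in range(vb[1],vb[3]) for x in range(vb[0],vb[2])])
    Q=cloud(c,d,g)
    for lo,hi in((.018,.032),(.075,.09),(.09,.108),(.125,.16)):
        s=Q[(Q[:,2]>lo)&(Q[:,2]<hi)]
        print(lo,len(s), cv2.minAreaRect(s[:,:2].astype(np.float32)) if len(s)>3 else '', s.mean(0))
p,d,c=load('top')
cv2.imwrite('pics/crop.png',cv2.resize(p[170:250,190:420,::-1],None,fx=3.4,fy=3.4,interpolation=cv2.INTER_CUBIC))
E
```

```text
cap cloud 21 [0.50041365 0.15878419 0.0521832 ] [0.52442145 0.20863086 0.0590651 ] ((0.5069540739059448, 0.1752738058567047), (0.07363153249025345, 0.01579936034977436), 74.4717025756836)
0.018 791 ((0.5172404050827026, -0.1531924605369568), (0.07765388488769531, 0.2864021956920624), 2.9101507663726807) [ 0.51625767 -0.15310177  0.02279708]
0.075 114 ((0.5161083340644836, -0.15535196661949158), (0.045442868024110794, 0.2085951268672943), 5.4095282554626465) [ 0.51800101 -0.17159388  0.08318763]
0.09 285 ((0.5193672776222229, -0.15747052431106567), (0.04953014850616455, 0.21838632225990295), 6.246556282043457) [ 0.51953897 -0.1776017   0.09807242]
0.125 54 ((0.5084372758865356, -0.0593603178858757), (0.01563643105328083, 0.019911132752895355), 1.9300092458724976) [ 0.50820152 -0.05836019  0.13818647]
scene blue [   0    0   72   38 1458] [42.75720165 13.29698217]
scene blue [  0  40  10  38 217] [ 2.80645161 60.86635945]
scene blue [  1 129  28  45 727] [ 15.48005502 147.23108666]
scene blue [339 219  31  13 226] [354.27876106 225.54424779]
scene blue [316 301  20   9  52] [325.73076923 304.69230769]
cap cloud 240 [0.52196017 0.17441101 0.05079639] [0.54142447 0.22259058 0.06069843] ((0.5217827558517456, 0.17753155529499054), (0.08857066184282303, 0.018053090199828148), 74.0194091796875)
0.018 1537 ((0.41529422998428345, -0.18850621581077576), (0.35871830582618713, 0.2905941307544708), 16.98902702331543) [ 0.47822949 -0.18303667  0.02356798]
0.075 196 ((0.5238719582557678, -0.16053232550621033), (0.05106356739997864, 0.21477000415325165), 6.266753196716309) [ 0.53466246 -0.17545574  0.08221852]
0.09 278 ((0.5240727663040161, -0.15956184267997742), (0.05148337036371231, 0.2173311412334442), 5.591901779174805) [ 0.53068357 -0.1750642   0.09939307]
0.125 73 ((0.5112805366516113, -0.06116046383976936), (0.01927218958735466, 0.018443232402205467), 13.019684791564941) [ 0.51412946 -0.06090227  0.13636303]
```

View pics/crop.png

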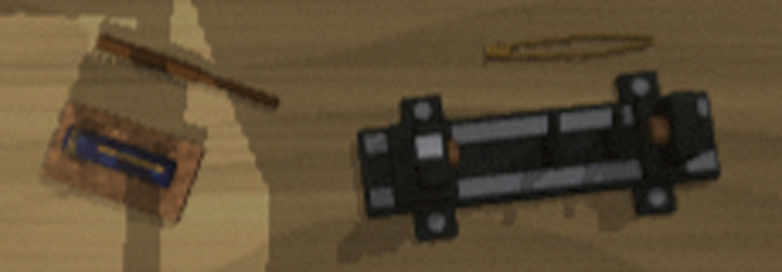

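The enlarged crop shows the cap, its block, the jaw handle at (428,146) and the back pad at (658,128). Next I go above the cap to measure it with the wrist camera.

Request:
send_rows --rows '[[1,[-0.03,-0.022,-0.002],0],[1,[-0.03,-0.022,-0.002],0],[1,[-0.03,-0.022,-0.002],0],[1,[-0.03,-0.022,-0.002],0],[1,[-0.03,-0.022,-0.002],0]]'

```text
time_s: 0.6
position: [0.2752, 0.4593, 0.237]
tcp_rot: [-180.0, -0.0, 165.5]
contact_force: [0.9, 1.1, 0.4]
width: 0.0854
grip_force: 0.0
```

Request:
send_rows --rows '[[1,[-0.03,-0.022,-0.002],0],[1,[-0.03,-0.022,-0.002],0],[1,[-0.03,-0.022,-0.002],0],[1,[-0.03,-0.022,-0.002],0],[1,[-0.03,-0.022,-0.002],0]]'

```text
time_s: 1.1
position: [0.3927, 0.3152, 0.2471]
tcp_rot: [-180.0, -0.0, 165.5]
contact_force: [0.6, 1.3, 0.3]
width: 0.0856
grip_force: 0.0
```

Request:
send_rows --rows '[[1,[-0.03,-0.022,-0.002],0],[1,[-0.03,-0.022,-0.002],0],[1,[-0.03,-0.022,-0.002],0],[1,[-0.03,-0.022,-0.002],0],[1,[-0.03,-0.022,-0.002],0]]'

```text
time_s: 1.6
position: [0.5102, 0.1711, 0.257]
tcp_rot: [-180.0, -0.0, 165.5]
contact_force: [0.6, 0.2, -1.1]
width: 0.0851
grip_force: 0.0
```

Request:
send_rows --rows '[[1,[0,0,0],8.5],[1,[0,0,0],8.5],[1,[0,0,0],8.5],[1,[0,0,0],8.5],[1,[0,0,0],8.5]]'

```text
time_s: 2.1
position: [0.5093, 0.1724, 0.2568]
tcp_rot: [-180.0, -0.0, 122.6]
contact_force: [0.3, 0.3, -0.3]
width: 0.0856
grip_force: 0.0
```

Request:
send_rows --rows '[[1,[0,0,0],8.5],[1,[0,0,0],8.5],[1,[0,0,0],8.5],[1,[0,0,0],8.5],[1,[0,0,0],8.5]]'

```text
time_s: 2.6
position: [0.5093, 0.1726, 0.2569]
tcp_rot: [-180.0, 0.0, 80.1]
contact_force: [1.4, 0.1, -0.9]
width: 0.0853
grip_force: 0.0
```

```bash
cat >> h.py <<'E'
def capfit(p,d,c,zc,lo=(100,70,25),hi=(135,255,255)):
    m=cv2.inRange(cv2.cvtColor(p,cv2.COLOR_RGB2HSV),lo,hi)
    m=cv2.morphologyEx(m,cv2.MORPH_CLOSE,np.ones((9,9),np.uint8))
    cs,_=cv2.findContours(m,cv2.RETR_EXTERNAL,cv2.CHAIN_APPROX_NONE); k=max(cs,key=cv2.contourArea)
    k=cv2.convexHull(k)[:,0]
    print('area px',cv2.contourArea(k),k.min(0),k.max(0))
    P=plane(c,k,zc)
    return cv2.minAreaRect((P[:,:2]*1000).astype(np.float32))
E
python3 - <<'E'
from h import *
p,d,c=snap('wrist','w1'); print(c)
print(capfit(p,d,c,0.044))
E
```

```text
{'fx': 343.51664294519276, 'fy': 343.51664294519276, 'cx': 277.21134864307146, 'cy': 207.03805413351293, 'k1': -0.05857961141645264, 'xyz': array([0.52270825, 0.24988545, 0.40502361]), 'rotation': array([-1.78660555e+01,  4.35614742e-04, -9.85319311e+00])}
area px 1837.0 [265 122] [299 208]
((514.3412475585938, 178.7288055419922), (92.74942779541016, 23.26569938659668), 70.75863647460938)
```

View pics/w1.png

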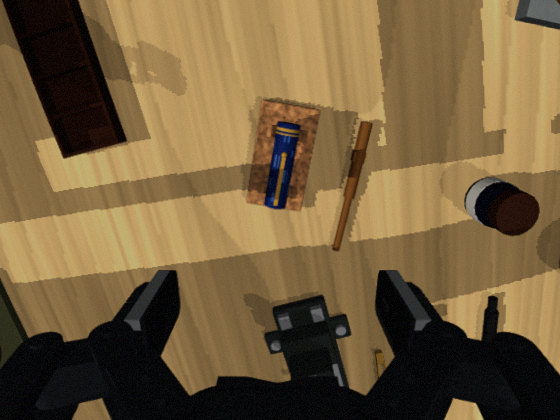

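The wrist image shows the cap from (287,123) to (276,208), with block corners at (265,98), (320,108), (302,211) and (247,203). The vise's end with its lugs is at the bottom.

```bash
python3 - <<'E'
from h import *
p,d,c=load('w1')
B=plane(c,[(265,98),(320,108),(302,211),(247,203)],.014)
print(B,B.mean(0),cv2.minAreaRect((B[:,:2]*1000).astype(np.float32)))
hsv=cv2.cvtColor(p,cv2.COLOR_RGB2HSV)
m=cv2.inRange(hsv,(100,70,25),(135,255,255)); m[:, :255]=0; m[:,310:]=0; m[:110]=0;m[220:]=0
# per-row left/right edges
L=[];R=[]
for y in range(136,204):
    x=np.nonzero(m[y])[0]
    if len(x)>5: L.append((x[0]-.5,y));R.append((x[-1]+.5,y))
for e in(L,R):
    P=plane(c,e,.044)[:,:2]; l=cv2.fitLine(P.astype(np.float32),cv2.DIST_HUBER,0,.01,.01).ravel(); print(np.degrees(np.arctan2(l[1],l[0])),l[2:]*1000)
# cloud
ys,xs=np.nonzero(m); P=cloud(c,d,np.c_[xs,ys]); P=P[P[:,2]>.045]
l=cv2.fitLine(P[:,:2].astype(np.float32),cv2.DIST_HUBER,0,.01,.01).ravel(); a=l[:2]
s=(P[:,:2]-l[2:])@a; print('cloud',np.degrees(np.arctan2(a[1],a[0])),l[2:]+a*(s.max()+s.min())/2,np.ptp(s),P[:,2].max())
E
```

```text
[[0.50939858 0.25112189 0.014     ]
 [0.56710664 0.230438   0.014     ]
 [0.52960858 0.11568518 0.014     ]
 [0.46652111 0.13684885 0.014     ]] [0.51815873 0.18352348 0.014     ] ((517.4618530273438, 184.08840942382812), (121.97645568847656, 66.54267883300781), 71.4551773071289)
70.83871 [501.91916 177.7488 ]
70.565094 [520.2613 161.0951]
cloud 67.35683 [0.51768792 0.19165952] 0.1113413534793889 0.40502361297354705
```

Request:
send_rows --rows '[[1,[0,0,0],4.6],[1,[0,0,0],4.5],[1,[0.01,0.003,0.03],0],[1,[0,0,0.03],0],[1,[0,0,0.03],0]]'

```text
time_s: 3.15
position: [0.5157, 0.1816, 0.1661]
tcp_rot: [180.0, -0.0, 71.6]
contact_force: [0.6, -0.2, 0.6]
width: 0.0855
grip_force: 0.0
```

```bash
cat > m2.py <<'E'
from h import *
import sys
f,zc=sys.argv[1],float(sys.argv[2])
o=r.observe(); p,d,c=snap('wrist',f); print(o['position'],o['tcp_rot'],c['xyz'])
print(capfit(p,d,c,zc))
E
python3 m2.py w2 .044
```

```text
[0.51567308 0.18164047 0.16609939] [ 1.79992973e+02 -3.43828933e-02  7.15669975e+01] [0.54027658 0.25598967 0.31435283]
area px 3018.0 [263 144] [292 254]
((514.3380737304688, 177.80079650878906), (94.41803741455078, 23.05438804626465), 70.87747955322266)
```

View pics/w2.png

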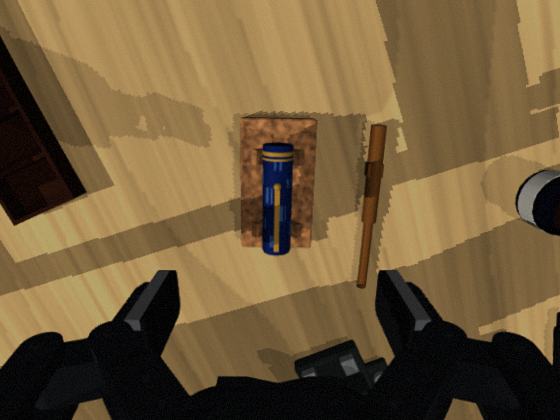

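The wrist view shows the cap at columns 263–292, centred between the fingers (178 and 376). I descend and grip.

Request:
send_rows --rows '[[1,[-0.0025,0,0.03],0],[1,[0,0,0.03],0],[1,[0,0,0.03],0],[1,[0,0,0.024],0],[1,[0,0,0.01],0]]'

```text
time_s: 3.7
position: [0.5138, 0.1786, 0.0416]
tcp_rot: [-179.8, 0.1, 71.5]
contact_force: [-0.1, -0.8, 0.3]
width: 0.0858
grip_force: 0.0
```

Request:
send_rows --rows '[[-1,[0,0,0],0],[-1,[0,0,0],0],[-1,[0,0,0],0],[-1,[0,0,0],0],[-1,[0,0,0],0]]'

```text
time_s: 4.2
position: [0.5146, 0.1793, 0.0444]
tcp_rot: [-180.0, -0.1, 71.4]
contact_force: [-3.5, 1.1, 8.2]
width: 0.0178
grip_force: 55.3
```

Request:
send_rows --rows '[[-1,[0,0,0],0],[-1,[0,0,0],0],[-1,[0,0,0],0],[-1,[0,0,0],0],[-1,[0,0,0],0]]'

```text
time_s: 4.7
position: [0.5146, 0.1793, 0.0444]
tcp_rot: [-180.0, -0.1, 71.4]
contact_force: [-2.4, 1.1, 7.3]
width: 0.0178
grip_force: 55.2
```

```bash
python3 - <<'E'
from h import *
p,d,c=snap('wrist','w3'); q,_,_=snap('scene','s3')
a=cv2.resize(p[100:420,130:430,::-1],(640,600)); 
b=cv2.resize(q[170:270,310:410,::-1],(500,500),interpolation=cv2.INTER_CUBIC)
cv2.imwrite('pics/c3.png',np.hstack([cv2.resize(a,(400,375)),cv2.resize(b,(375,375))]))
E
```

```text
(no output)
```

View pics/c3.png

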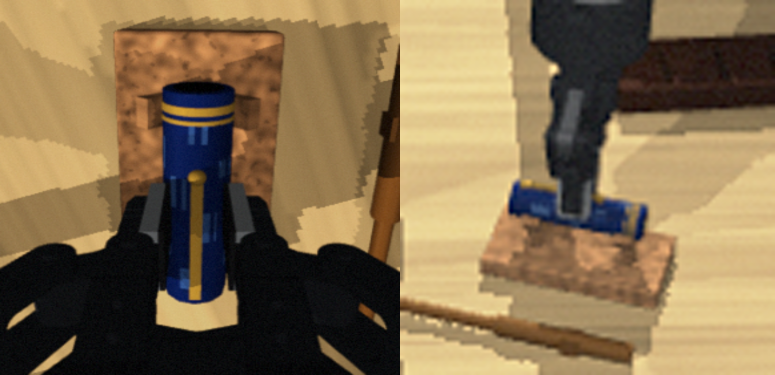

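The crop shows the cap held between the pads, roughly mid-length. I lift it and check.

Request:
send_rows --rows '[[-1,[0,0,-0.01],0],[-1,[0,0,-0.02],0],[-1,[0,0,-0.03],0],[-1,[0,0,-0.03],0],[-1,[0,0,-0.03],0]]'

```text
time_s: 5.3
position: [0.5149, 0.1786, 0.1651]
tcp_rot: [180.0, -0.0, 71.3]
contact_force: [0.3, 1.5, -0.2]
width: 0.0176
grip_force: 53.7
```

Request:
send_rows --rows '[[-1,[0,0,0],0],[-1,[0,0,0],0]]'

```text
time_s: 5.5
position: [0.5152, 0.1789, 0.1642]
tcp_rot: [179.9, -0.1, 71.4]
contact_force: [-0.7, 0.3, -0.9]
width: 0.0176
grip_force: 53.7
```

```bash
python3 - <<'E'
from h import *
p,d,c=snap('wrist','w4'); q,_,_=snap('scene','s4')
a=cv2.resize(p[100:420,130:430,::-1],(400,426)); 
b=cv2.resize(q[110:230,300:420,::-1],(390,426),interpolation=cv2.INTER_CUBIC)
cv2.imwrite('pics/c4.png',np.hstack([a,b]))
E
```

```text
(no output)
```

View pics/c4.png

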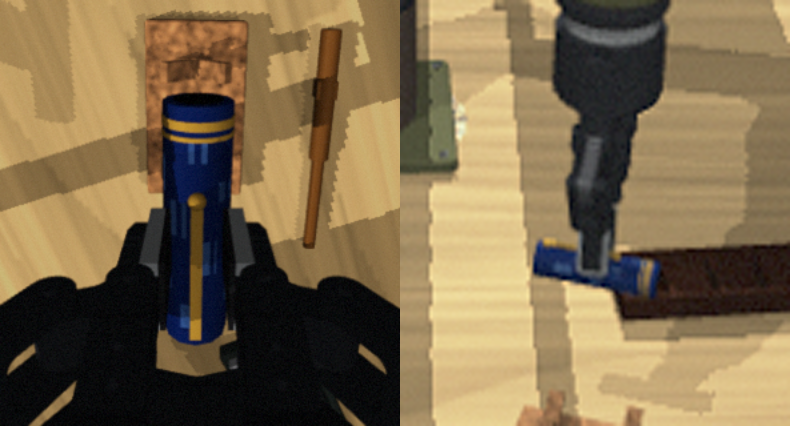

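The cap is held level and straight in the fingers. I move past the vise to view it with the wrist camera.

Request:
send_rows --rows '[[-1,[-0.03,0.011,-0.02],0],[-1,[-0.0375,0.014,-0.02],0],[-1,[-0.0375,0.014,-0.02],0],[-1,[-0.0375,0.014,-0.02],0],[-1,[-0.0375,0.014,-0.005],0]]'

```text
time_s: 6.1
position: [0.5213, -0.015, 0.2491]
tcp_rot: [179.9, -0.0, 71.4]
contact_force: [0.6, -0.6, -1.3]
width: 0.0177
grip_force: 53.7
```

Request:
send_rows --rows '[[-1,[-0.0375,0.014,0],0],[-1,[-0.0375,0.014,0],0],[-1,[-0.0375,0.014,0],0],[-1,[-0.0375,0.014,0],0],[-1,[-0.0375,0.014,0],0]]'

```text
time_s: 6.6
position: [0.5263, -0.2146, 0.2468]
tcp_rot: [-179.8, -0.0, 71.4]
contact_force: [0.8, -0.4, 0.2]
width: 0.0175
grip_force: 53.7
```

Request:
send_rows --rows '[[-1,[-0.0375,0.014,0],0],[-1,[-0.0375,0.014,0],0],[-1,[0,0,0],-8.2],[-1,[0,0,0],-8.2],[-1,[0,0,0],-8.2]]'

```text
time_s: 7.1
position: [0.5289, -0.2933, 0.2464]
tcp_rot: [-179.8, -0.1, 96.3]
contact_force: [0.6, -0.0, -0.1]
width: 0.0175
grip_force: 53.8
```

Request:
send_rows --rows '[[-1,[0,0,0],0],[-1,[0,0,0],0]]'

```text
time_s: 7.3
position: [0.5292, -0.2931, 0.2472]
tcp_rot: [-179.9, -0.1, 95.8]
contact_force: [1.2, 0.4, 0.1]
width: 0.0179
grip_force: 53.8
```

```bash
python3 m2.py w5 .25; cp pics/w5.png pics/w5v.png
```

```text
[ 0.52923381 -0.29311371  0.24715722] [-1.79910409e+02 -7.63768674e-02  9.57609851e+01] [ 0.5214644  -0.21521397  0.39544304]
area px 9227.0 [251 168] [305 358]
((529.31787109375, -294.2764892578125), (24.524995803833008, 100.79385375976562), 4.091993808746338)
```

View pics/w5v.png

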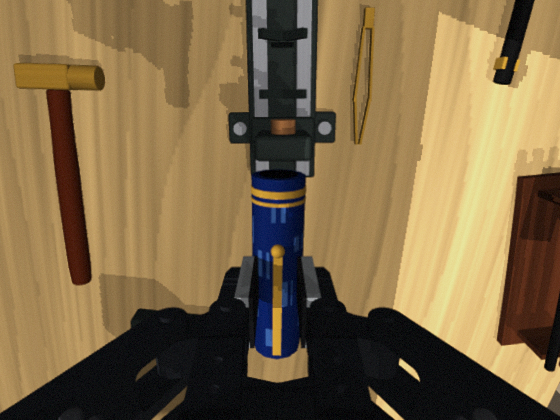

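The wrist view shows the vise lengthwise: back jaw at (285,145), yokes near rows 93 and 33, lugs at (239,128) and (325,128). The held cap runs straight down column 278. I extract the vise's axis and position numerically.

```bash
python3 - <<'E'
from h import *
p,d,c=load('w5')
g=np.array([(x,y) for y in range(0,178) for x in range(225,345)])
Q=cloud(c,d,g)
def fit(lo,hi,zp,name,rows=(0,178)):
    k=(Q[:,2]>lo)&(Q[:,2]<hi)&(g[:,1]>=rows[0])&(g[:,1]<rows[1])
    im=np.zeros((420,560),np.uint8); im[g[k,1],g[k,0]]=255
    n,l,s,cen=cv2.connectedComponentsWithStats(im)
    for i in range(1,n):
        if s[i,4]<40: continue
        ys,xs=np.nonzero(l==i); P=plane(c,np.c_[xs,ys],zp)[:,:2]*1000
        e=cv2.minAreaRect(P.astype(np.float32)); print(name,s[i],np.round(e[0],1),np.round(e[1],1),round(e[2],1),'zmed',np.median(Q[k,2]).round(4))
fit(.077,.09,.083,'yoke'); fit(.094,.11,.102,'back')
# bed edges at z=.024: for each row leftmost/rightmost in height .018-.03
L=[];R=[]
for y in range(5,110):
    k=(g[:,1]==y)&(Q[:,2]>.018)
    xs=g[k,0]
    if len(xs): L.append((xs.min()-.5,y));R.append((xs.max()+.5,y))
A=[]
for e in(L,R):
    P=plane(c,e,.024)[:,:2]*1000; l=cv2.fitLine(P.astype(np.float32),cv2.DIST_HUBER,0,.01,.01).ravel(); A.append(l)
    t=(-150-l[3])/l[1]; print('edge ang',np.degrees(np.arctan2(l[1],l[0])),'x at y=-150',l[2]+t*l[0])
# bolt heads
lug=plane(c,[(239,128),(325,128)],.024)*1000; print('lugs',lug)
# column profiles of height along a centre column
for col in(265,300):
    print(col,[(y,round(float(Q[(g[:,0]==col)&(g[:,1]==y)][0,1]*1000)),round(float(Q[(g[:,0]==col)&(g[:,1]==y)][0,2]*1000))) for y in range(0,178,4)])
E
```

```text
yoke [259  28   8  10  54] [ 503.7 -164.3] [5.9 7. ] 5.6 zmed 0.0834
yoke [298  28   8  10  57] [ 536.1 -161. ] [5.9 7. ] 6.0 zmed 0.0834
yoke [260  89   8  10  55] [ 509.  -213.1] [6.1 7.5] 5.7 zmed 0.0834
yoke [299  89   7   9  49] [ 542.2 -209.3] [5.2 6.7] 6.8 zmed 0.0834
yoke [257 120  53  16 305] [ 528.8 -240. ] [46.7 12.9] 6.9 zmed 0.0834
back [ 254  135   59   27 1532] [ 530.4 -255.9] [49.5 22.1] 5.8 zmed 0.1032
edge ang -83.88519 x at y=-150 486.9605
edge ang -83.69674 x at y=-150 550.6801
lugs [[ 483.92266636 -250.21262008   24.        ]
 [ 574.74385083 -240.96217359   24.        ]]
265 [(0, -126, 26), (4, -129, 26), (8, -133, 25), (12, -136, 26), (16, -140, 26), (20, -143, 25), (24, -147, 25), (28, -160, 78), (32, -163, 77), (36, -166, 78), (40, -162, 25), (44, -165, 25), (48, -169, 26), (52, -173, 25), (56, -177, 26), (60, -180, 26), (64, -184, 25), (68, -188, 26), (72, -192, 26), (76, -195, 24), (80, -199, 26), (84, -203, 26), (88, -207, 25), (92, -212, 78), (96, -215, 78), (100, -219, 26), (104, -223, 25), (108, -227, 26), (112, -231, 26), (116, -235, 25), (120, -238, 45
[... 300 characters left out ...]
(12, -133, 27), (16, -136, 26), (20, -140, 26), (24, -143, 25), (28, -157, 77), (32, -160, 76), (36, -163, 78), (40, -158, 26), (44, -162, 25), (48, -165, 25), (52, -169, 25), (56, -173, 25), (60, -177, 25), (64, -181, 27), (68, -184, 27), (72, -188, 26), (76, -192, 27), (80, -196, 26), (84, -200, 25), (88, -204, 27), (92, -209, 78), (96, -212, 78), (100, -215, 25), (104, -219, 26), (108, -223, 26), (112, -227, 25), (116, -231, 24), (120, -234, 46), (124, -238, 46), (128, -242, 45), (132, -244, 71), (136, -244, 100), (140, -247, 104), (144, -251, 104), (148, -254, 102), (152, -258, 103), (156, -261, 103), (160, -265, 102), (164, -282, 25), (168, -286, 26), (172, -246, 243), (176, -246, 251)]
```

Request:
send_rows --rows '[[-1,[0.0223,0.001,0],-0.5],[-1,[0.0223,0.001,0],0],[-1,[0.0223,0.001,0],0],[-1,[0.0223,0.001,0],0],[-1,[0.022,0.0013,0],0]]'

```text
time_s: 7.85
position: [0.5225, -0.181, 0.248]
tcp_rot: [-180.0, -0.0, 96.3]
contact_force: [-0.5, 0.0, 0.3]
width: 0.0173
grip_force: 53.8
```

Request:
send_rows --rows '[[-1,[0,0,0.04],0],[-1,[0,0,0.04],0],[-1,[0,0,0.04],0],[-1,[0,0,0.02],0],[-1,[0,0,0.008],0]]'

```text
time_s: 8.35
position: [0.5213, -0.1816, 0.0978]
tcp_rot: [-179.8, -0.1, 96.4]
contact_force: [0.0, 0.6, -0.5]
width: 0.0176
grip_force: 53.8
```

Request:
send_rows --rows '[[-1,[0,0,0],0],[-1,[0,0,0],0]]'

```text
time_s: 8.55
position: [0.5236, -0.1825, 0.1011]
tcp_rot: [179.9, 0.1, 96.4]
contact_force: [0.0, -0.2, 0.3]
width: 0.0177
grip_force: 53.8
```

```bash
python3 - <<'E'
from h import *
o=r.observe();print(o['position'],o['tcp_rot'],o['contact_force'])
q,_,_=snap('scene','s6'); p,d,c=snap('wrist','w6')
a=cv2.resize(q[150:270,150:300,::-1],(500,400),interpolation=cv2.INTER_CUBIC)
b=cv2.resize(p[60:420,130:430,::-1],(300,400))
cv2.imwrite('pics/c6.png',np.hstack([a,b]))
E
```

```text
[ 0.52362386 -0.18246492  0.10112646] [1.79900727e+02 5.23695453e-02 9.64230676e+01] [ 0.03207643 -0.21762209  0.28739578]
```

View pics/c6.png

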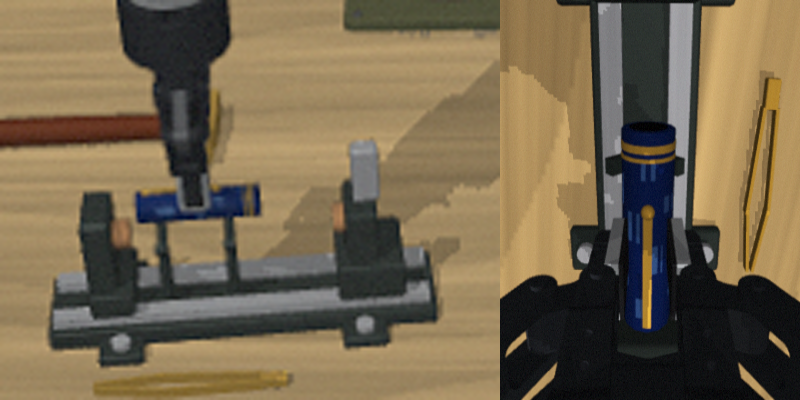

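The scene crop shows the cap above both yokes and clear of both pads. In the wrist crop it is centred on the yokes. I lower it gently.

Request:
send_rows --rows '[[-1,[0.002,0,0.005],0],[-1,[0,0,0.005],0],[-1,[0,0,0.004],0],[-1,[0,0,0.003],0],[-1,[0,0,0],0]]'

```text
time_s: 9.15
position: [0.5221, -0.1801, 0.0826]
tcp_rot: [-179.9, -0.0, 96.5]
contact_force: [0.4, -0.1, 0.2]
width: 0.0173
grip_force: 53.8
```

Request:
send_rows --rows '[[-1,[0,0,0.002],0],[-1,[0,0,0.001],0],[-1,[0,0,0],0]]'

```text
time_s: 9.45
position: [0.5225, -0.1802, 0.0801]
tcp_rot: [-180.0, -0.0, 96.5]
contact_force: [0.4, 0.3, -0.7]
width: 0.0177
grip_force: 53.8
```

Request:
send_rows --rows '[[-1,[0,0,0.001],0],[-1,[0,0,0],0]]'

```text
time_s: 9.65
position: [0.5225, -0.1802, 0.0791]
tcp_rot: [-180.0, -0.0, 96.5]
contact_force: [-1.0, 0.6, -1.0]
width: 0.0175
grip_force: 53.8
```

Request:
send_rows --rows '[[-1,[0,0,0.001],0],[-1,[0,0,0],0]]'

```text
time_s: 9.85
position: [0.5223, -0.1803, 0.0786]
tcp_rot: [-180.0, 0.0, 96.5]
contact_force: [-1.5, 0.4, 4.8]
width: 0.0176
grip_force: 55.5
```

Request:
send_rows --rows '[[0.2,[0,0,0],0],[0.2,[0,0,0],0],[0.2,[0,0,0],0],[0.2,[0,0,0],0],[0.2,[0,0,0],0]]'

```text
time_s: 10.35
position: [0.5225, -0.1802, 0.0781]
tcp_rot: [-180.0, -0.0, 96.5]
contact_force: [-0.1, 0.2, 0.2]
width: 0.0512
grip_force: 0.0
```

Request:
send_rows --rows '[[0.2,[0,0,0],0],[0.2,[0,0,-0.02],0],[0.2,[0,0,-0.04],0],[0.2,[0,0,-0.05],0],[0.2,[0,0,-0.05],0]]'

```text
time_s: 10.85
position: [0.5219, -0.18, 0.2396]
tcp_rot: [-179.9, -0.0, 96.5]
contact_force: [1.3, -0.9, -0.5]
width: 0.0509
grip_force: 0.0
```

Request:
send_rows --rows '[[-1,[-0.04,0,0],0],[-1,[-0.04,0,0],0],[-1,[-0.03,0,0],0],[-1,[0,0,0],0],[-1,[0,0,0],0]]'

```text
time_s: 11.35
position: [0.5344, -0.2898, 0.2378]
tcp_rot: [-180.0, -0.0, 96.4]
contact_force: [0.5, 0.6, -1.2]
width: -0.0001
grip_force: 0.0
```

```bash
python3 - <<'E'
from h import *
o=r.observe();print(o['position'],o['tcp_rot'],o['contact_force'],o['width'])
p,d,c=snap('wrist','w7')
print(c['xyz'],capfit(p,d,c,.078))
g=np.array([(x,y) for y in range(0,400) for x in range(200,370)]); Q=cloud(c,d,g)
for lo,hi,zp,n in((.125,.15,.14,'handle'),(.094,.108,.102,'back'),(.077,.087,.083,'yoke'),(.0875,.0935,.09,'captop')):
    k=(Q[:,2]>lo)&(Q[:,2]<hi); im=np.zeros((420,560),np.uint8); im[g[k,1],g[k,0]]=255
    N,l,s,_=cv2.connectedComponentsWithStats(im)
    for i in range(1,N):
        if s[i,4]<30: continue
        ys,xs=np.nonzero(l==i); e=cv2.minAreaRect((plane(c,np.c_[xs,ys],zp)[:,:2]*1000).astype(np.float32)); print(n,s[i],np.round(e[0],1),np.round(e[1],1),round(e[2],1))
cv2.imwrite('pics/c7.png',p[:,:,::-1])
E
```

```text
[ 0.53440626 -0.28977698  0.23778725] [-1.79967855e+02 -4.25852698e-02  9.63755244e+01] [ 0.45887024  0.59398809 -1.19542948] -0.0001318856627654909
area px 3225.5 [262   0] [292 112]
[ 0.52564384 -0.21190947  0.38604357] ((521.998291015625, -180.32421875), (24.678951263427734, 88.16114044189453), 6.41264533996582)
back [274  31   7  10  37] [ 520.7 -166.4] [4.7 5.6] 53.4
back [275  49   5  17  43] [ 522.2 -182.2] [ 3.1 11.6] 6.3
back [275  66   5  20  52] [ 523.7 -195.7] [ 3.1 14.1] 6.3
back [275  90   5  16  37] [ 525.5 -212.1] [ 3.2 11.5] 6.3
back [ 247  139   61   28 1580] [ 530.5 -255.6] [49.6 22.4] 6.4
yoke [263   0   5 112 374] [ 512.2 -181.5] [ 3.3 85.9] 6.0
yoke [287   0   6 112 359] [ 532.3 -179.3] [ 3.9 85.9] 5.9
yoke [254  29   8  11  57] [ 504.3 -164.5] [5.7 7.5] 5.7
yoke [294  29   8  11  64] [ 536.5 -160.9] [5.7 7.6] 7.1
yoke [254  92   9  10  57] [ 509.5 -213.1] [6.8 7.3] 6.3
yoke [294  92   8  10  52] [ 542.6 -209.3] [5.9 7.3] 6.5
yoke [250 123  19  17  71] [ 516.3 -244.2] [20.8 10.1] 52.3
yoke [286 123  19  17  62] [ 542.3 -241.5] [ 9.5 19.6] 50.5
captop [ 266    0   25  113 2035] [ 522.7 -181.5] [18.9 84.8] 5.9
captop [264 124  33  16 295] [ 531.2 -239.4] [27.3 12.5] 6.4
```

View pics/c7.png

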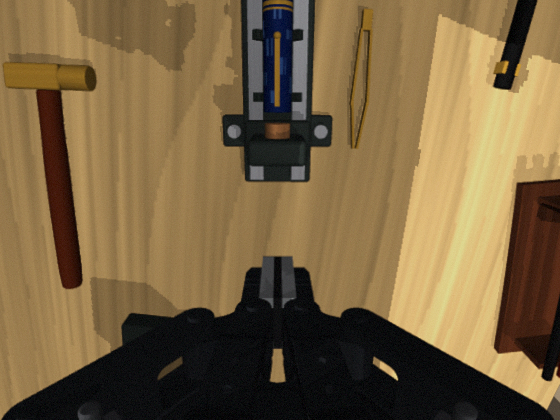

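The cap lies in both yokes at column 277 with a gap to the back pad at row 125. Next I go behind the jaw's handle with the fingers closed.

Request:
send_rows --rows '[[-1,[0.0384,0,0],0],[-1,[0.0384,0,0],0],[-1,[0.0384,0,0],0],[-1,[0.0384,0,0],0],[-1,[0.0384,0,0],0]]'

```text
time_s: 11.9
position: [0.5126, -0.0952, 0.2382]
tcp_rot: [-180.0, -0.1, 96.6]
contact_force: [0.9, 0.5, -0.1]
width: -0.0001
grip_force: 0.0
```

Request:
send_rows --rows '[[-1,[0.0384,0,0],0],[-1,[0.0384,0,0],0],[-1,[0,0,0],0],[-1,[0,0,0],0]]'

```text
time_s: 12.3
position: [0.5041, -0.02, 0.2383]
tcp_rot: [-180.0, -0.0, 96.8]
contact_force: [-0.7, 0.1, 0.3]
width: -0.0
grip_force: 0.0
```

```bash
python3 - <<'E'
from h import *
o=r.observe();print(o['position'],o['tcp_rot'],o['contact_force'])
for n in('top','scene'):
    p,d,c=snap(n,n+'8'); vb={'top':(285,185,410,245),'scene':(155,165,310,265)}[n]
    g=np.array([(x,y) for y in range(vb[1],vb[3]) for x in range(vb[0],vb[2])]); Q=cloud(c,d,g)
    k=(Q[:,2]>.112)&(Q[:,2]<.145)&(abs(Q[:,0]-.51)<.03); P=Q[k]
    print(n,len(P),P.min(0),P.max(0))
    k=(Q[:,2]>.135)&(Q[:,2]<.145)&(abs(Q[:,0]-.51)<.03); P=plane(c,g[k],.14); print(P.mean(0) if len(P) else '')
E
```

```text
[ 0.50413421 -0.02001339  0.23827317] [-1.79983816e+02 -4.67883697e-02  9.67507865e+01] [-0.67630004  0.05130541  0.33585984]Traceback (most recent call last):
  File "<stdin>", line 7, in <module>
    return umr_minimum(a, axis, None, out, keepdims, initial, where)
ValueError: zero-size array to reduction operation minimum which has no identity
```

Request:
send_rows --rows '[[-1,[0,0,0.03],0.4],[-1,[0,0,0.03],0],[-1,[0,0,0.03],0],[-1,[0,0,0.022],0],[-1,[0,0,0],0]]'

```text
time_s: 12.85
position: [0.5026, -0.0237, 0.1239]
tcp_rot: [-179.7, 0.0, 95.9]
contact_force: [-0.2, -0.2, 0.2]
width: -0.0001
grip_force: 0.0
```

Request:
send_rows --rows '[[-1,[-0.003,0,0],0],[-1,[-0.003,0,0],0],[-1,[-0.003,0,0],0],[-1,[-0.003,0,0],0],[-1,[0,0,0],0]]'

```text
time_s: 13.35
position: [0.5063, -0.0351, 0.1268]
tcp_rot: [179.9, 0.0, 96.0]
contact_force: [0.7, 0.1, 0.0]
width: -0.0
grip_force: 0.0
```

Request:
send_rows --rows '[[-1,[-0.002,0,0],0],[-1,[-0.002,0,0],0],[-1,[-0.002,0,0],0],[-1,[-0.002,0,0],0],[-1,[-0.002,0,0],0]]'

```text
time_s: 13.85
position: [0.5066, -0.0407, 0.1262]
tcp_rot: [-180.0, -0.2, 96.3]
contact_force: [-2.4, 8.4, 4.5]
width: -0.0002
grip_force: 4.1
```

Contact with the handle shows the 8 N drag. I push about 40 mm before slowing.

Request:
send_rows --rows '[[-1,[-0.004,0,0],0],[-1,[-0.004,0,0],0],[-1,[-0.004,0,0],0],[-1,[-0.004,0,0],0],[-1,[-0.004,0,0],0]]'

```text
time_s: 14.35
position: [0.5087, -0.0605, 0.1262]
tcp_rot: [-180.0, -0.3, 96.3]
contact_force: [-2.3, 7.7, 3.2]
width: -0.0004
grip_force: 4.2
```

Request:
send_rows --rows '[[-1,[-0.004,0,0],0],[-1,[-0.004,0,0],0],[-1,[-0.004,0,0],0],[-1,[-0.003,0,0],0],[-1,[-0.002,0,0],0]]'

```text
time_s: 14.85
position: [0.5106, -0.0776, 0.1262]
tcp_rot: [-180.0, -0.2, 96.2]
contact_force: [-1.9, 8.4, 4.4]
width: 0.0003
grip_force: 4.1
```

Request:
send_rows --rows '[[-1,[-0.002,0,0],0],[-1,[-0.002,0,0],0],[-1,[-0.002,0,0],0],[-1,[-0.002,0,0],0],[-1,[-0.002,0,0],0]]'

```text
time_s: 15.35
position: [0.5116, -0.0872, 0.1262]
tcp_rot: [-180.0, -0.3, 96.3]
contact_force: [-1.2, 8.7, 4.0]
width: -0.0
grip_force: 4.1
```

Request:
send_rows --rows '[[-1,[-0.001,0,0],0],[-1,[-0.001,0,0],0],[-1,[-0.001,0,0],0],[-1,[0,0,0],0]]'

```text
time_s: 15.75
position: [0.5119, -0.0903, 0.1262]
tcp_rot: [-180.0, -0.3, 96.3]
contact_force: [-1.0, 7.8, 3.4]
width: 0.0
grip_force: 4.0
```

Request:
send_rows --rows '[[-1,[-0.001,0,0],0],[-1,[-0.001,0,0],0],[-1,[-0.001,0,0],0],[-1,[0,0,0],0]]'

```text
time_s: 16.15
position: [0.5123, -0.0932, 0.1262]
tcp_rot: [-180.0, -0.3, 96.3]
contact_force: [-1.7, 7.6, 5.0]
width: 0.0004
grip_force: 4.0
```

Request:
send_rows --rows '[[-1,[-0.001,0,0],0],[-1,[-0.001,0,0],0],[-1,[0,0,0],0]]'

```text
time_s: 16.45
position: [0.5125, -0.0952, 0.1262]
tcp_rot: [-180.0, -0.3, 96.3]
contact_force: [-0.9, 7.9, 4.2]
width: 0.0
grip_force: 4.0
```

Request:
send_rows --rows '[[-1,[-0.001,0,0],0],[-1,[-0.001,0,0],0],[-1,[0,0,0],0]]'

```text
time_s: 16.75
position: [0.5127, -0.0971, 0.1262]
tcp_rot: [-180.0, -0.3, 96.3]
contact_force: [-1.7, 7.7, 4.4]
width: -0.0004
grip_force: 4.0
```

Request:
send_rows --rows '[[-1,[-0.001,0,0],0],[-1,[0,0,0],0]]'

```text
time_s: 16.95
position: [0.5128, -0.0981, 0.1262]
tcp_rot: [-180.0, -0.3, 96.3]
contact_force: [-1.0, 8.5, 3.9]
width: 0.0001
grip_force: 4.1
```

Request:
send_rows --rows '[[-1,[-0.001,0,0],0],[-1,[-0.001,0,0],0],[-1,[0,0,0],0]]'

```text
time_s: 17.25
position: [0.5129, -0.099, 0.1262]
tcp_rot: [-179.9, -0.3, 96.3]
contact_force: [-2.4, 8.9, 4.6]
width: 0.0002
grip_force: 5.1
```

Request:
send_rows --rows '[[-1,[-0.001,0,0],0],[-1,[0,0,0],0]]'

```text
time_s: 17.45
position: [0.5129, -0.0993, 0.1262]
tcp_rot: [-179.9, -0.4, 96.3]
contact_force: [-1.8, 11.7, 5.4]
width: 0.0001
grip_force: 5.8
```

Force is rising, about 3.5 N of squeeze so far. I continue in small steps.

Request:
send_rows --rows '[[-1,[-0.001,0,0],0],[-1,[0,0,0],0]]'

```text
time_s: 17.65
position: [0.5129, -0.0997, 0.1262]
tcp_rot: [-179.9, -0.4, 96.4]
contact_force: [-1.7, 12.5, 6.2]
width: 0.0001
grip_force: 6.4
```

Request:
send_rows --rows '[[-1,[-0.0005,0,0],0],[-1,[0,0,0],0]]'

```text
time_s: 17.85
position: [0.5129, -0.0997, 0.1262]
tcp_rot: [-179.9, -0.5, 96.4]
contact_force: [-1.9, 13.6, 6.5]
width: 0.0001
grip_force: 6.8
```

Request:
send_rows --rows '[[-1,[-0.001,0,0],0],[-1,[0,0,0],0],[-1,[0,0,0],0]]'

```text
time_s: 18.15
position: [0.513, -0.1002, 0.1262]
tcp_rot: [-179.9, -0.5, 96.4]
contact_force: [-2.8, 13.9, 7.1]
width: -0.0001
grip_force: 7.3
```

Request:
send_rows --rows '[[-1,[-0.0005,0,0],0],[-1,[0,0,0],0],[-1,[0,0,0],0]]'

```text
time_s: 18.45
position: [0.513, -0.1002, 0.1262]
tcp_rot: [-179.9, -0.5, 96.4]
contact_force: [-3.0, 16.3, 7.9]
width: -0.0
grip_force: 7.8
```

Request:
send_rows --rows '[[-1,[-0.001,0,0],0],[-1,[0,0,0],0],[-1,[0,0,0],0]]'

```text
time_s: 18.75
position: [0.513, -0.1007, 0.1263]
tcp_rot: [-179.9, -0.6, 96.5]
contact_force: [-2.0, 16.6, 7.8]
width: -0.0003
grip_force: 8.3
```

```bash
python3 - <<'E'
from h import *
F=[]
for i in range(6):
    o=r.observe(); F.append(o['contact_force']); r.get_image('top')
print(np.mean(F,0),o['position'])
E
```

```text
[-2.19524854 16.37691934  7.57965615] [ 0.51300325 -0.10068901  0.12622948]
```

The total push is 16.4 N, so the squeeze is about 8 N. I back off and retreat.

Request:
send_rows --rows '[[-1,[0.002,0,0],0],[-1,[0.003,0,0],0],[-1,[0.004,0,0],0],[-1,[0.008,0,0],0],[-1,[0.015,0,0],0]]'

```text
time_s: 19.55
position: [0.5105, -0.0785, 0.1261]
tcp_rot: [180.0, 0.1, 95.9]
contact_force: [-0.0, -0.4, -0.2]
width: 0.0003
grip_force: 0.0
```

Request:
send_rows --rows '[[-1,[0.02,0,0],0],[-1,[0.04,0,-0.02],0],[-1,[0.04,0,-0.03],0],[-1,[0.04,0,-0.03],0],[-1,[0,0,0],0]]'

```text
time_s: 20.05
position: [0.4975, 0.0698, 0.2093]
tcp_rot: [179.6, -0.3, 96.6]
contact_force: [0.3, 0.6, -0.2]
width: 0.0001
grip_force: 0.0
```

```bash
python3 - <<'E'
from h import *
o=r.observe();print(o['position'],o['contact_force'])
p,d,c=snap('scene','s9')
m=cv2.inRange(cv2.cvtColor(p,cv2.COLOR_RGB2HSV),(100,90,25),(135,255,255)); m[:185]=0;m[235:]=0;m[:,:160]=0;m[:,300:]=0
ys,xs=np.nonzero(m); print(len(xs),xs.min(),xs.max(),ys.min(),ys.max())
P=cloud(c,d,np.c_[xs,ys]); print('cap',np.median(P,0),P[:,1].min(),P[:,1].max(),np.percentile(P[:,2],98))
g=np.array([(x,y) for y in range(165,265) for x in range(155,310)]); Q=cloud(c,d,g)
k=(Q[:,2]>.115)&(Q[:,2]<.145)&(abs(Q[:,0]-.515)<.03); P=Q[k]; print('handle',len(P),np.median(P,0),P.min(0),P.max(0))
E
```

```text
[0.49745541 0.06980347 0.20925121] [ 0.32609126  0.62339034 -0.19112506]
251 188 224 213 224
cap [ 0.53259765 -0.19426929  0.08532864] -0.2339295872062297 -0.14663595220833503 0.09241435703088152
handle 105 [ 0.52171983 -0.1220989   0.13232445] [ 0.51008938 -0.13234744  0.11509293] [ 0.53096235 -0.11193422  0.14290472]
```

```bash
python3 -c "
from rig import r
print(r.sign_off())"
```

```text
the job is handed in; nothing more can be done
None
```

I laid the cap in the V cradle and pushed the jaw up until it squeezed the cap end to end with about 8 N by the measured push, then backed the arm off and handed the job in at about 20 s. The hand-in returned no verdict, and I inferred the force left after letting go rather than measuring it.

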